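# Hang the bolt jar on the pegboard and put the loose bolts away

### The job

First hang the blue jar holder on the low white pegboard: both of its holes over the board's two steel pins, plate pushed fully back against the board and hanging straight, then let go of it. Then put the two loose hex bolts away, one at a time, through the neck into the hanging jar. Leave the brass fitting, green tin, tape measure and oil bottle where they stand, and leave the holder hanging with both bolts inside.

Things in the scene. Friction and masses are not known exactly. Their poses are not given: they have to be found in the camera images.
- holder: Jar holder, loose, about 0.3 kg: clear jar fixed before an upright blue plate; stands on the bench. Origin: jar axis at the underside; x from jar to plate, y left, z up. Plate x 50 to 60 mm, y -60 to 60, z 0 to 135. Jar radius 38 mm to z 75, then shoulder and neck to z 112. Hung, its axes are parallel to the rack's and its underside about 40 mm above the bench.
- grip_tab (a point): Centre of the orange grip tab to hold the holder by: upright, 10 mm thick (holder x), 50 mm wide (y), on the plate's top edge, z 135 to 190 mm; this point at x 55, y 0, z 170 mm in the holder's frame. Pinch it from above across its thickness. Hung, the tab stands clear above the board's top edge.
- hole_left (a point): Centre of the holder's left (+y) through hole, 15 mm diameter, on the plate's back face: x = 60, y = 40, z = 115 mm in the holder's frame. The hole runs along x.
- hole_right (a point): Centre of the right (-y) hole, likewise, at x = 60, y = -40, z = 115 mm.
- jar_mouth (a point): Centre of the jar's open mouth, top of the neck (40 mm outside, 34 mm inside diameter): x 0, y 0, z 112 mm in the holder's frame.
- jar_core (a point): A point on the jar's axis inside it, z 45 mm in the holder's frame; the jar's inner floor is at z 4 mm with a cone rising to z 17 mm in its middle, on which a bolt tips over to lie against the wall; inside radius 35 mm.
- rack: White pegboard strip, fixed, 400 mm wide, 172 high, 18 thick, on feet behind it. Origin: bottom centre of its front face; x into the board (away from the robot, within 0.2 rad), y left, z up. Fixed on its face: a red bin (y -165 to -105 mm, z 50 to 100, 45 mm out) and a hung spanner (y 115 to 145, z 45 to 163, 18 mm out).
- pin_left (a point): Root of the left (+y) steel pin: its axis at the board's front face, x 0, y 40, z 155 mm in the rack's frame. Pin 8 mm in diameter, round-ended, points out towards the rack's -x and rises at 15 degrees; ends 40 mm out from the face, 10 mm higher than its root.
- pin_right (a point): Root of the right (-y) pin, likewise, at x = 0, y = -40, z = 155 mm.
- bolt_a: Steel hex bolt standing on its head on the bench, shank up, 85 g nominal. Origin: centre of the underside of the head. Head 24 mm across corners and 9 mm high; shank 14 mm diameter from z = 9 to 64 mm (total height 64 mm).
- bolt_a_mid (a point): Middle of that bolt, on its axis 32 mm above the underside of the head.
- bolt_b: The second, identical hex bolt. Origin as for bolt_a.
- bolt_b_mid (a point): Middle of the second bolt, 32 mm above the underside of its head.
- fitting: Bystander: brass hose fitting, 34 mm diameter, 38 mm high, in one row with the bolts. Origin: centre of underside.
- tin: Bystander: green tin, 58 mm diameter, 85 mm high, beside the way to the pins. Origin: centre of underside.
- tape: Bystander: yellow tape measure, 60 x 32 x 58 mm high, beside the way to the pins. Origin: centre of underside.
- oil: Bystander: black bottle with a yellow label and red cap, 72 mm diameter, 170 mm high. Origin: centre of underside.
Things that resemble listed ones, but are neither listed nor needed, are in the scene too. Leave any pink, red or turquoise look-alike of the bolt_b alone.

How it is judged:
By the outcome, as a careful person would: the job done as asked, in the order asked, and still so for the second after the job is handed in, with the robot touching nothing.
It also fails if it takes over 72 s, if anything falls off the work surface, if the arm or the gripper's body presses on something with over 40 N, if the wrist force passes 120 N, or if a joint passes its speed limit or range.

### The arm

A 7-joint arm with a two-finger parallel gripper is mounted at the origin on the work surface. World frame = base frame: x ahead of the robot, y to its left, z up, the work surface at z = 0. Lengths are in m, angles in rad, forces in N, time in s.
With the tool pointing down it reaches from about 0.425 to 1.025 m from the base axis. Payload 9.4 kg.
Tool frame: the origin (TCP) lies midway between the tips of the shut fingers; the grasp point (between the pads) lies 19 mm behind it (grasp_offset is the distance from the TCP to the grasp point, in m); y points along the fingers, x is the direction in which the jaws open and shut, and the axes are right-handed (so a half turn about y gives the same grasp; the last joint's range is limited). The gripper opens to 85 mm and grips with 20 to 120 N. Pads are 22 mm wide; open, the fingers measure 114 mm over their backs; the gripper's body (76 mm by 85 mm) begins 54 mm behind the grasp point. The pads swing forward as they close: fully open they stand 13 mm farther back than shut.
Start: joints at [-1.401, 0.599, -0.003, 1.599, 0.002, 0.943, -0.08], TCP at [0.177, 0.703, 0.231] pointing down, gripper open.
Joint ranges: [-2.57, 2.57], [-0.35, 1.97], [-1.29, 1.29], [0.11, 2.56], [-1.05, 4.19], [0.11, 1.86], [-2.63, 2.63]. Speed limits (rad/s): [2.22, 2.22, 3.01, 3.01, 3.14, 3.14, 3.14].

### API

Orientations are given as a unit quaternion [w, x, y, z].
In Python, from bench import read_state, grab_frame, camera_model, hand_in, grasp_offset gives the robot as it stands. The module is installed in compiled form; this text tells all that it offers.
- The arm moves only by the tool send_rows, never from a script. Its argument "plan" is a list of rows, each a list of 2 entries, a list of its own where there are three numbers: the shift along the world's x, y, z in mm, then the turn about the world's z in rad. A call has 1 to 20 rows; each row shifts and turns the commanded pose from where the row before left it; what a row does not reach is not made up. A row lasts 1/10 s, in which the tool goes at most 50 mm and 8.59 degrees, less where a joint would pass 70% of its speed; a pose out of reach is approached as far as the arm can. A call is refused whole if a number of a shift passes 50 or a number of a turn 0.15, either way. A call with a gripper value outside its range is refused whole. "claw" is the gripper command: -1 is shut, 1 is fully open, values between are in proportion, set as the call begins (left out, the last holds). The fingers move at their own pace and stop on an object; "squeeze" is the grip in N (left out, the last holds). Time passes only in rows, so rows that do not move let the fingers close. It gives the time, the measured TCP pose, the force and the opening at its end, in the units of the state.
- read_state(): the state, without advancing time (a new reading comes with each control period).
- grab_frame(name): name is "scene" or "top" or "wrist"; returns the picture (384x512x3 uint8, red, green, blue); there is no depth.
- camera_model(name): a dict with "mtx" (3x3 intrinsics, pixels), "R" (3x3) and "t" (3): a world point X has camera coordinates R X + t; the wrist camera has in their place "mount" (4x4, takes a point from camera to tool coordinates, whose origin is the TCP and whose axes are the tool frame's). Camera axes: x right, y down, z forward; pixel columns grow to the right and rows downward; lengths in m; the calibration is good to about 2 mm. A picture is of the moment at which its call begins: read the wrist's pose just before it. camera_model takes no time and is no camera call.
- hand_in(): hands the job in, once; it reports no verdict.
The state is a dict: "clock": time; "joint_pos": joint angles; "joint_velocities": joint speeds; "tau": joint torques, N m; "ee_pos": TCP position; "tool_rot": TCP orientation; "wrist_force": force on the tool from outside, world axes, zero at the start; "wrist_torque": the same for the moment, N m; "width": finger opening in m.
Only numpy, scipy, OpenCV 4.12 (cv2) and the standard library are available. Lean on these libraries where they do the work, as an engineer would, in place of code of your own. Each camera call takes 0.05 s, during which the arm holds its last target.

## Working session

There is one attempt and no reset: what is moved stays moved. The work goes in short steps, Python scripts to look and compute and a tool call to move; the robot and the scene stay as the last step left them, time stands still between calls to the robot, and variables do not carry over. Pictures are saved under pics/ and viewed, and the job is handed in when it is done.

Besides the shell and the picture viewer there is one more tool, called after ">>>" as name([rows], argument=value, ...), one row to a line, values as JSON. send_rows: Moves the arm, as the interface text tells. Its arguments: {"type":"object","properties":{"plan":{"type":"array","items":{"type":"array"}},"claw":{"type":"number"},"squeeze":{"type":"number"}},"required":["plan"]}

```bash
mkdir -p pics; ls; cat > h.py <<'E'
import numpy as np, cv2
from bench import read_state, grab_frame, camera_model, hand_in, grasp_offset
np.set_printoptions(precision=4,suppress=True)
def snap(name,fn):
    im=grab_frame(name); cv2.imwrite(f'pics/{fn}.png',im[:,:,::-1]); return im
E
python3 - <<'E'
from h import *
s=read_state()
for k,v in s.items(): print(k,v)
print(grasp_offset() if callable(grasp_offset) else grasp_offset)
for n in ["scene","top","wrist"]:
    print(n,camera_model(n))
    im=snap(n,n+'0'); print(im.shape)
E
```

```text
pics
clock 0.0
joint_pos [-1.4007  0.6002 -0.0026  1.6001  0.0018  0.9429 -0.0798]
joint_velocities [ 0.0011  0.0019 -0.0008 -0.0002  0.0006  0.0004  0.0009]
tau [ -0.0004 -77.6465   1.5651 -25.8012   0.0124   0.0091  -0.    ]
ee_pos [0.177  0.7026 0.2304]
tool_rot [-0.5573  0.5581  0.4343 -0.4351]
wrist_force [ 0.3356 -0.4093 -1.1605]
wrist_torque [-0.0694  0.0051 -0.0858]
width 0.08525225060126153
0.0187
scene {'mtx': array([[415.6585,   0.    , 260.5343],
       [  0.    , 415.6585, 187.7794],
       [  0.    ,   0.    ,   1.    ]]), 'R': array([[ 0.6295,  0.777 ,  0.0033],
       [ 0.6753, -0.545 , -0.4969],
       [-0.3843,  0.315 , -0.8678]]), 't': array([-0.3365, -0.3066,  1.1859])}
(384, 512, 3)
top {'mtx': array([[362.5281,   0.    , 256.4734],
       [  0.    , 362.5281, 191.3396],
       [  0.    ,   0.    ,   1.    ]]), 'R': array([[-0.0286, -0.9995, -0.0152],
       [-0.9818,  0.0309, -0.1874],
       [ 0.1878,  0.0096, -0.9822]]), 't': array([0.0138, 0.5342, 1.0401])}
(384, 512, 3)
wrist {'mtx': array([[270.8022,   0.    , 252.2807],
       [  0.    , 270.8022, 193.1627],
       [  0.    ,   0.    ,   1.    ]]), 'mount': array([[ 1.    , -0.0001,  0.0001,  0.0004],
       [-0.0001, -0.2794,  0.9602, -0.1428],
       [-0.0001, -0.9602, -0.2794,  0.0696],
       [ 0.    ,  0.    ,  0.    ,  1.    ]])}
(384, 512, 3)
```

View pics.

View pics/scene0.png

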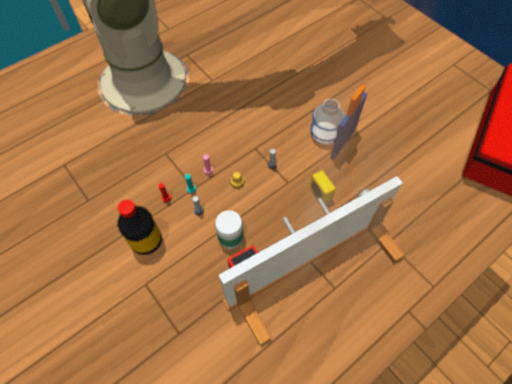

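View pics/top0.png

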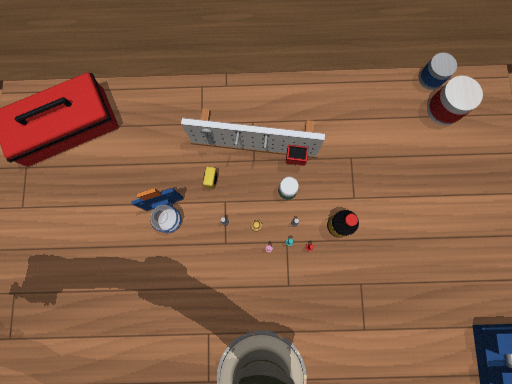

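View pics/wrist0.png

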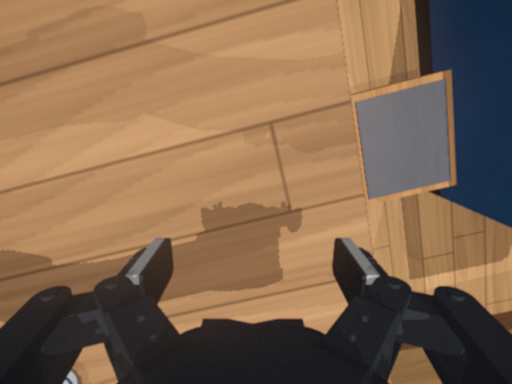

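```bash
python3 - <<'E'
import cv2
im=cv2.imread('pics/top0.png')
cv2.imwrite('pics/top0_c1.png',cv2.resize(im[100:265,120:370],None,fx=3.2,fy=3.2,interpolation=cv2.INTER_CUBIC))
im=cv2.imread('pics/scene0.png')
cv2.imwrite('pics/scene0_c1.png',cv2.resize(im[75:305,150:410],None,fx=2.6,fy=2.6,interpolation=cv2.INTER_CUBIC))
E
```

```text
(no output)
```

View pics/top0_c1.png

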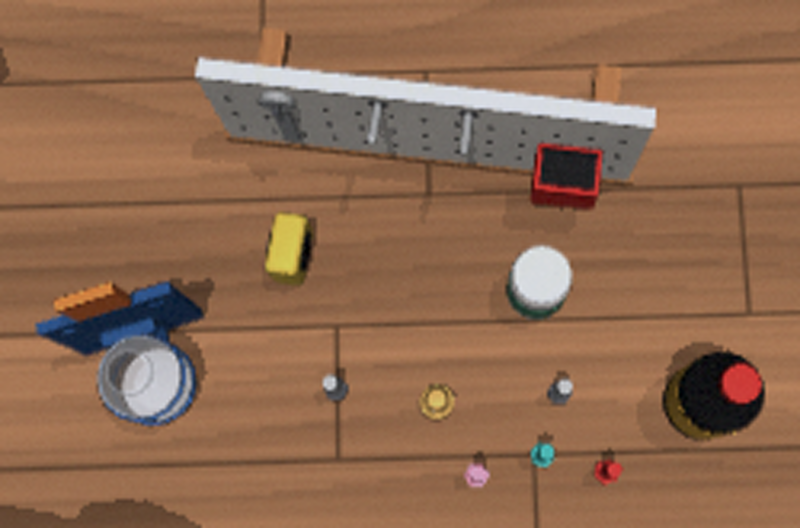

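View pics/scene0_c1.png

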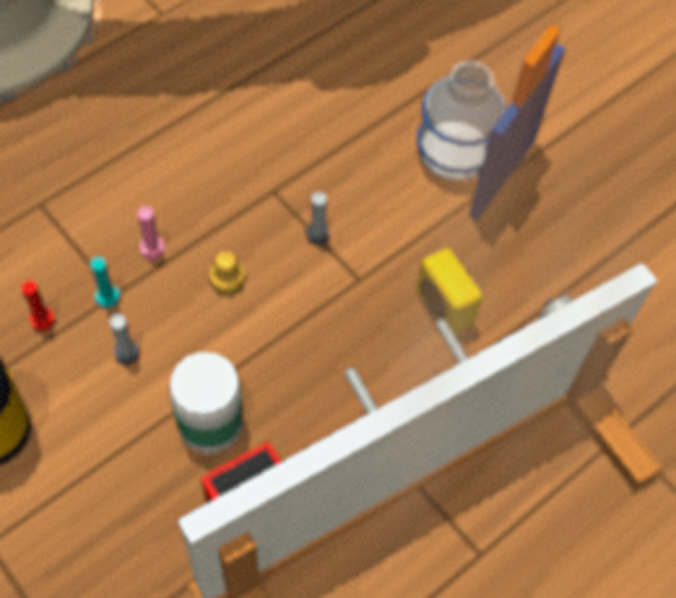

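```bash
cat >> h.py <<'E'
from scipy.optimize import least_squares
CM={n:camera_model(n) for n in ["scene","top","wrist"]}
def Rq(q):
    from scipy.spatial.transform import Rotation as Ro
    return Ro.from_quat([q[1],q[2],q[3],q[0]]).as_matrix()
def cam(n,st=None):
    """return K,R,t world->cam"""
    c=CM[n]
    if n!='wrist': return c['mtx'],c['R'],c['t']
    T=np.eye(4);T[:3,:3]=Rq(st['tool_rot']);T[:3,3]=st['ee_pos']
    M=np.linalg.inv(T@c['mount']); return c['mtx'],M[:3,:3],M[:3,3]
def proj(c,X):
    K,R,t=c; p=(K@(R@np.atleast_2d(X).T+t[:,None])).T; return p[:,:2]/p[:,2:]
def onz(c,uv,z):
    K,R,t=c; d=R.T@np.linalg.inv(K)@np.array([uv[0],uv[1],1.]); C=-R.T@t
    return C+d*(z-C[2])/d[2]
def place(p,P,z0=0.):
    x,y,a=p[:3]; c,s=np.cos(a),np.sin(a); P=np.atleast_2d(P)
    return np.c_[x+c*P[:,0]-s*P[:,1], y+s*P[:,0]+c*P[:,1], z0+P[:,2]]
def fit(obs,x0,z0=0.):
    """obs: list of (cam, P_local, uv)"""
    f=lambda p: np.concatenate([(proj(c,place(p,P,z0))[0]-uv) for c,P,uv in obs])
    r=least_squares(f,x0,loss='soft_l1'); return r.x, f(r.x).reshape(-1,2)
E
python3 - <<'E'
from h import *
t=cam('top'); s=cam('scene')
T=lambda x,y:np.array([120+x/3.2-.35,100+y/3.2-.35])
S=lambda x,y:np.array([150+x/2.6-.3,75+y/2.6-.3])
m=1e-3
tip=np.array([-40,0,165])*m
o=[(t,np.array([0,200,172])*m,T(202,77)),(t,np.array([0,-200,172])*m,T(653,127)),(t,np.array([0,200,0])*m,T(228,138)),(t,np.array([0,-200,0])*m,T(633,182)),
(t,np.array([-40,40,165])*m,T(373,142)),(t,np.array([-40,-40,165])*m,T(464,152)),
(s,np.array([-40,40,165])*m,S(440,323)),(s,np.array([-40,-40,165])*m,S(350,372)),
(s,np.array([18,200,172])*m,S(654,280)),(s,np.array([18,-200,172])*m,S(198,543))]
p,r=fit(o,[.7,0,0]); print('rack',p);print(r)
for n,c in [('boltL',(333,383)),('boltR',(563,385))]: print(n,onz(t,T(*c),.064))
print('fit',onz(t,T(437,395),.038)); print('tin',onz(t,T(541,278),.085)); print('tape',onz(t,T(290,242),.058)); 
print(onz(s,S(319,200),.064),onz(s,S(119,322),.064),onz(s,S(205,382),.085))
h=lambda *a:np.array(a)*m
# holder: x from jar to plate. plate farther from the robot.
o=[(t,h(50,60,135),T(38,330)),(t,h(50,-60,135),T(172,290)),(t,h(60,-60,135),T(168,283)),
(t,h(60,25,190),T(55,300)),(t,h(60,-25,190),T(112,284)),(t,h(0,0,112),T(131,376)),(s,h(60,25,190),S(551,30)),
(s,h(60,60,135),S(563,52))]
p,r=fit(o,[.5,.25,0.3]); print('holder',p);print(r)
E
```

```text
rack [ 0.6815  0.0061 -0.1442]
[[-3.0563 -0.4651]
 [ 0.0807 -0.9368]
 [ 0.6572  0.2007]
 [-2.6488 -0.3533]
 [-1.0121 -0.1732]
 [-0.6265 -0.2235]
 [-1.0477 -0.5003]
 [-1.1393 -0.4399]
 [ 0.6408  0.2254]
 [-2.8621  0.801 ]]
boltL [0.4513 0.096  0.064 ]
boltR [ 0.4431 -0.1142  0.064 ]
fit [0.4401 0.0014 0.038 ]
tin [ 0.5391 -0.097   0.085 ]
tape [0.5867 0.1357 0.058 ]
[0.455  0.1004 0.064 ] [ 0.4448 -0.1136  0.064 ] [ 0.5449 -0.0952  0.085 ]
holder [0.4611 0.2715 0.2688]
[[ 0.3721  1.2496]
 [ 0.3465  1.1531]
 [ 0.6954 -0.0272]
 [-0.2786 -0.0623]
 [ 0.3153 -0.5828]
 [-1.0174 -1.3026]
 [ 1.9788  0.2173]
 [-0.5965 -0.7438]]
```

```bash
python3 - <<'E'
from h import *
s=read_state(); R=Rq(s['tool_rot']); print(R)
print('yaw of tool x',np.arctan2(R[1,0],R[0,0]))
print(proj(cam('wrist',s),s['ee_pos']), -CM['top']['R'].T@CM['top']['t'])
E
```

```text
[[ 0.2443 -0.0002 -0.9697]
 [ 0.9697 -0.0012  0.2443]
 [-0.0012 -1.     -0.0001]]
yaw of tool x 1.3240358156045202
[[251.6546 239.779 ]] [ 0.3296 -0.0127  1.1219]
```

>>> send_rows([
  [[24,-30,3],-0.075],
  [[24,-30,3],-0.075],
  [[24,-30,3],-0.075],
  [[24,-30,3],-0.075],
  [[24,-30,3],-0.075],
  [[24,-30,3],-0.075],
  [[24,-30,3],-0.075],
  [[24,-30,3],-0.075],
  [[24,-30,3],-0.075],
  [[24,-30,3],-0.075],
  [[24,-30,3],-0.075],
  [[24,-30,3],-0.075],
  [[24,-30,3],-0.075],
  [[24,-30,3],-0.075],
  [[0,0,0],0],
  [[0,0,0],0],
], claw=1, squeeze=60)

```text
clock: 1.75
ee_pos: [0.5134, 0.2823, 0.2732]
tool_rot: [-0.701, 0.701, 0.096, -0.096]
wrist_force: [0.0, 1.0, 0.6]
width: 0.0854
```

```bash
python3 - <<'E'
from h import *
import pickle
s=read_state(); R=Rq(s['tool_rot']); print(s['clock'],s['ee_pos'],'yaw',np.arctan2(R[1,0],R[0,0]))
im=snap('wrist','w1'); pickle.dump(s,open('w1.pkl','wb'))
cv2.imwrite('pics/w1_c.png',cv2.resize(im[:,:,::-1],(800,600),interpolation=cv2.INTER_CUBIC))
E
```

```text
1.75 [0.5134 0.2823 0.2732] yaw 0.27261676629168097
```

View pics/w1_c.png

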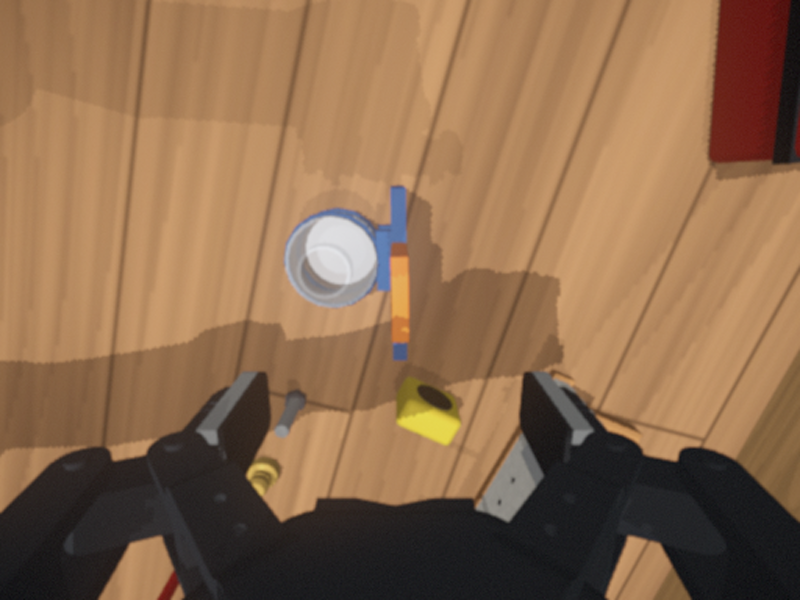

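```bash
python3 - <<'E'
import cv2
im=cv2.imread('pics/w1.png')
cv2.imwrite('pics/w1_c2.png',cv2.resize(im[110:240,170:290],None,fx=4.6,fy=4.6,interpolation=cv2.INTER_CUBIC))
E
```

```text
(no output)
```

View pics/w1_c2.png

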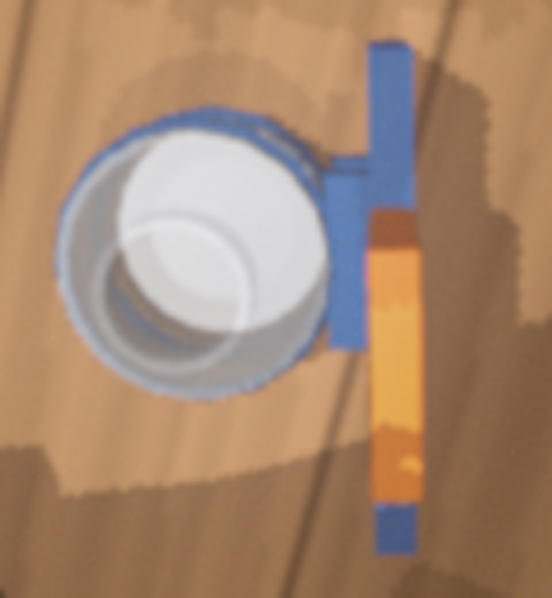

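```bash
cat > f1.py <<'E'
from h import *
import pickle
s=pickle.load(open('w1.pkl','rb')); c=cam('wrist',s)
W=lambda x,y:np.array([170+x/4.6-.4,110+y/4.6-.4])
h=lambda *a:np.array(a)*1e-3
o=[(c,h(50,25,190),W(367,248)),(c,h(60,25,190),W(420,248)),(c,h(50,-25,190),W(372,503)),(c,h(60,-25,190),W(424,503)),
(c,h(50,60,135),W(368,42)),(c,h(60,60,135),W(412,42)),(c,h(50,-60,135),W(376,553)),(c,h(60,-60,135),W(417,553)),(c,h(0,0,112),W(174,292))]
p,r=fit(o,[.46,.27,.27]); print('holder',p);print(r); print('tab',place(p,h(55,0,170)))
R=Rq(s['tool_rot']);print('yaw',np.arctan2(R[1,0],R[0,0]),s['ee_pos'])
o=o[:4]; p,r=fit(o,[.46,.27,.27]); print('tab only',place(p,h(55,0,170)),p[2])
E
python3 f1.py
```

```text
holder [0.4632 0.2738 0.287 ]
[[ 0.144  -0.1817]
 [ 0.4989 -0.3542]
 [ 0.0234 -0.1559]
 [-0.088  -0.312 ]
 [-0.2092  0.457 ]
 [ 0.215   0.3073]
 [-0.0906 -0.0294]
 [-0.1109 -0.1524]
 [-0.6102  0.7536]]
tab [[0.5159 0.2894 0.17  ]]
yaw 0.27261676629168097 [0.5134 0.2823 0.2732]
tab only [[0.5159 0.2891 0.17  ]] 0.29224026224800254
```

>>> send_rows([
  [[2.5,7,-23],0.015],
  [[0,0,-35],0],
  [[0,0,-35],0],
  [[0,0,-20],0],
  [[0,0,-10],0],
  [[0,0,0],0],
  [[0,0,0],0],
])

```text
clock: 2.5
ee_pos: [0.5157, 0.2908, 0.151]
tool_rot: [0.7, -0.7, -0.102, 0.102]
wrist_force: [0.8, -0.0, -0.1]
width: 0.0854
```

>>> send_rows([
  [[0,0,0],0],
  [[0,0,0],0],
  [[0,0,0],0],
  [[0,0,0],0],
  [[0,0,0],0],
  [[0,0,0],0],
  [[0,0,0],0],
  [[0,0,0],0],
  [[0,0,0],0],
  [[0,0,0],0],
], claw=-1, squeeze=90)

```text
clock: 3.5
ee_pos: [0.5157, 0.2901, 0.1506]
tool_rot: [0.7, -0.7, -0.102, 0.102]
wrist_force: [-0.0, -0.1, 6.7]
width: 0.0089
```

```bash
cat > st.py <<'E'
from h import *
import pickle,sys
s=read_state(); R=Rq(s['tool_rot']); print(s['clock'],s['ee_pos'],'yaw',round(float(np.arctan2(R[1,0],R[0,0])),4),'w',s['width'],'F',s['wrist_force'],s['wrist_torque'],R[2])
for a in sys.argv[1:]:
    n,f=a.split(':'); s=read_state(); im=snap(n,f); pickle.dump(s,open(f'{f}.pkl','wb'))
    cv2.imwrite(f'pics/{f}_c.png',cv2.resize(im[:,:,::-1],(800,600),interpolation=cv2.INTER_CUBIC))
E
python3 st.py wrist:w2
```

```text
3.5 [0.5157 0.2901 0.1506] yaw 0.2889 w 0.00892231346599018 F [-0.0428 -0.1475  6.7046] [-0.1363  0.3366  0.0029] [ 0.0003 -1.      0.0002]
```

View pics/w2_c.png

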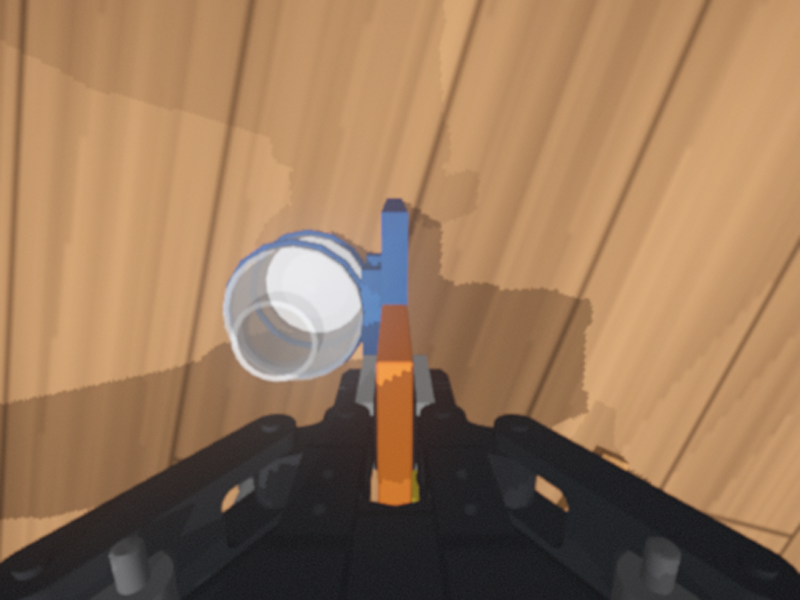

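>>> send_rows([
  [[0,0,10],0],
  [[0,0,20],0],
  [[0,0,30],0],
  [[0,0,30],0],
  [[0,0,10],0],
  [[0,0,0],0],
  [[0,0,0],0],
])

```text
clock: 4.25
ee_pos: [0.5149, 0.2899, 0.2492]
tool_rot: [-0.7, 0.7, 0.101, -0.102]
wrist_force: [0.3, 0.9, -3.6]
width: 0.0088
```

```bash
python3 st.py wrist:w3 top:t3
```

```text
4.25 [0.5149 0.2899 0.2492] yaw 0.2894 w 0.008809885781105028 F [ 0.2813  0.9003 -3.6131] [ 0.0404 -0.0805 -0.0151] [-0.0015 -1.     -0.0004]
```

View pics/w3_c.png

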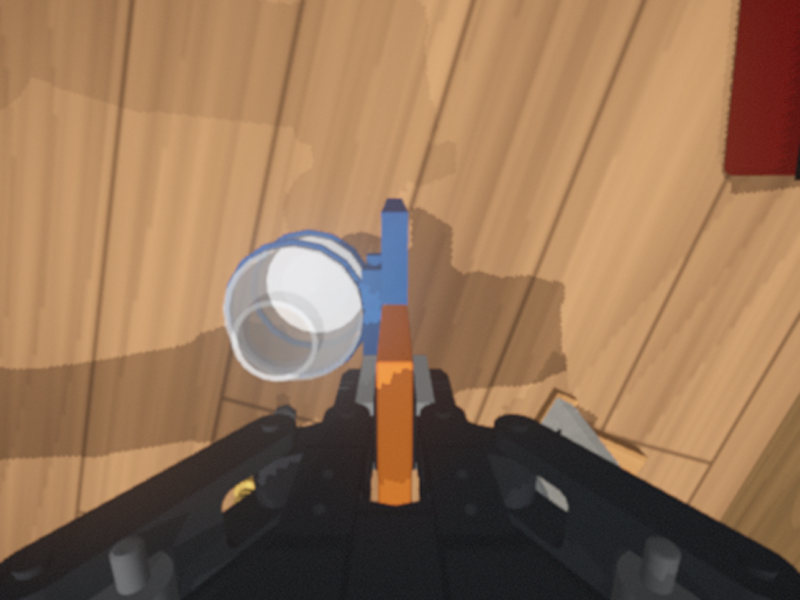

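>>> send_rows([
  [[5,-14,1],-0.022],
  [[10,-27,1],-0.043],
  [[11,-27,1],-0.043],
  [[11,-28,1],-0.043],
  [[11,-28,0],-0.044],
  [[11,-28,0],-0.044],
  [[11,-28,0],-0.043],
  [[11,-28,0],-0.043],
  [[11,-27,0],-0.043],
  [[10,-25,0],-0.043],
  [[5,-14,0],-0.022],
  [[0,0,0],0],
  [[0,0,0],0],
])

```text
clock: 5.65
ee_pos: [0.6221, 0.0165, 0.2537]
tool_rot: [0.705, -0.705, 0.051, -0.05]
wrist_force: [0.0, -0.1, -3.4]
width: 0.0087
```

```bash
python3 st.py wrist:w4 top:t4 scene:s4; python3 - <<'E'
import cv2
im=cv2.imread('pics/top0.png');im=cv2.imread('pics/t4.png')
cv2.imwrite('pics/t4_c2.png',cv2.resize(im[100:220,170:340],None,fx=4.6,fy=4.6,interpolation=cv2.INTER_CUBIC))
E
```

```text
5.65 [0.6221 0.0165 0.2537] yaw -0.1437 w 0.008673855598640135 F [ 0.0191 -0.0687 -3.3696] [ 0.0378 -0.0986 -0.0124] [-0.0014 -1.      0.0002]
```

View pics/w4_c.png

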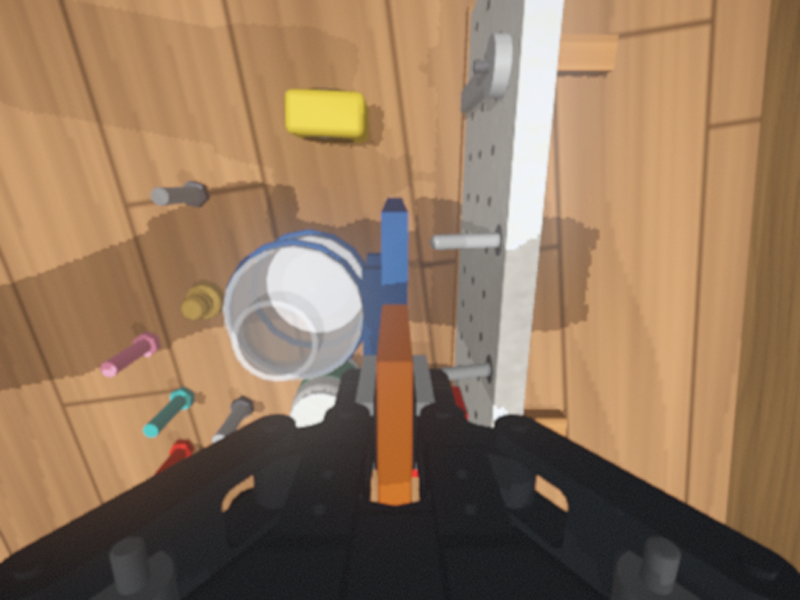

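View pics/t4_c2.png

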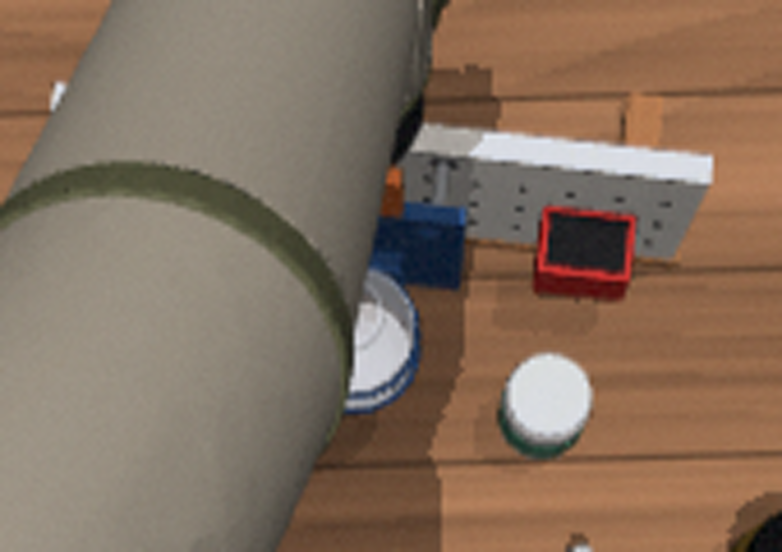

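View pics/s4_c.png

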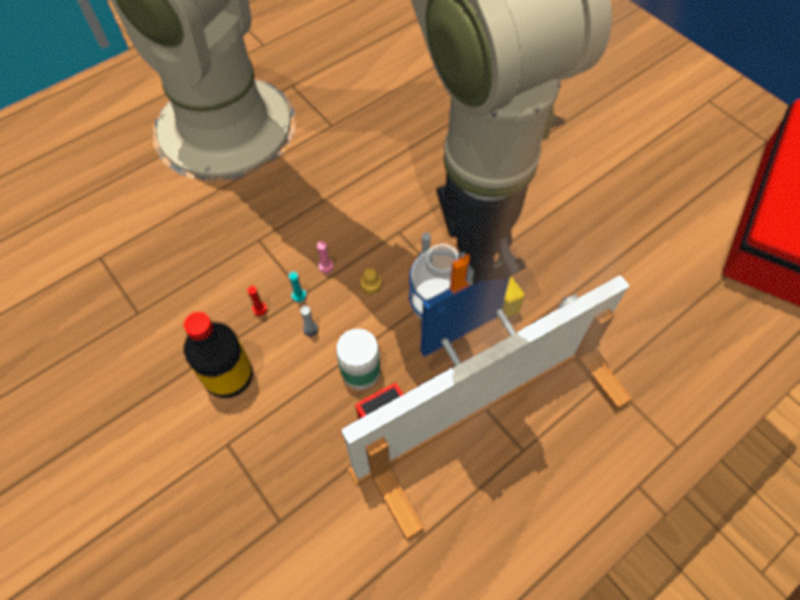

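```bash
python3 - <<'E'
import cv2
im=cv2.imread('pics/w4.png')
cv2.imwrite('pics/w4_c2.png',cv2.resize(im[130:270,230:350],None,fx=4.2,fy=4.2,interpolation=cv2.INTER_CUBIC))
E
```

```text
(no output)
```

View pics/w4_c2.png

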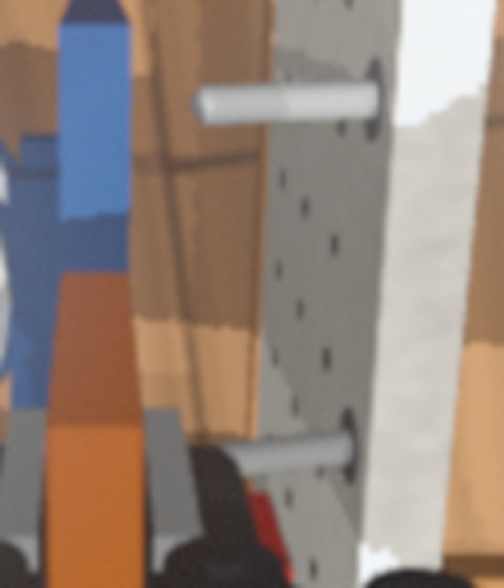

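```bash
cat > f4.py <<'E'
from h import *
import pickle
s=pickle.load(open('w4.pkl','rb')); c=cam('wrist',s)
W=lambda x,y:np.array([230+x/4.2-.4,130+y/4.2-.4])
h=lambda *a:np.array(a)*1e-3
pts=[(h(0,40,155),W(375,101)),(h(-40,40,165),W(203,105)),(h(0,-40,155),W(349,448))]
lines=[(0,[W(398,10),W(388,150),W(376,350),W(361,560)]),(18,[W(497,10),W(470,300),W(443,570)])]
def f(p):
    r=[]
    for P,uv in pts: r+=list(proj(c,place(p,P))[0]-uv)
    for x,us in lines:
        a,b=proj(c,place(p,[h(x,100,172),h(x,-100,172)])); n=np.array([-(b-a)[1],(b-a)[0]]);n/=np.linalg.norm(n)
        r+=[float(n@(u-a)) for u in us]
    return np.array(r)
r=least_squares(f,[.68,.006,-.144]); p=r.x; print('rack',p); print(f(p))
R=Rq(s['tool_rot']);yaw=np.arctan2(R[1,0],R[0,0])
# TCP in rack frame
d=s['ee_pos'][:2]-p[:2]; a=p[2]; print('tcp in rack',np.cos(a)*d[0]+np.sin(a)*d[1],-np.sin(a)*d[0]+np.cos(a)*d[1],'yaw',yaw-a, 'dir',np.cos(a),np.sin(a))
# pred where holder is, check against holder plate fit in this image
o=[(h(60,60,135),W(131,22)),(h(50,60,135),W(60,22))]
hx=np.array([s['ee_pos'][0],s['ee_pos'][1]]); y2=yaw-.002
H=[*(hx-np.array([np.cos(y2)*.055-np.sin(y2)*.0008,np.sin(y2)*.055+np.cos(y2)*.0008])),y2]
for P,uv in o: print('plate corner pred-obs',proj(c,place(H,P,s['ee_pos'][2]-.1506))[0]-uv)
E
python3 f4.py
```

```text
rack [ 0.6817  0.0055 -0.1475]
[ 0.1374 -0.1087 -2.9015  0.3682  0.3889 -0.3849  1.3932  1.1976  0.3754
  0.0819  0.0413 -0.4036 -0.3767]
tcp in rack -0.06050420158255854 0.0020885586140588115 yaw 0.003822811275999649 dir 0.9891373025435922 -0.14699454655457825
plate corner pred-obs [-1.6403  1.038 ]
plate corner pred-obs [-2.1604  1.0038]
```

>>> send_rows([
  [[0,-1,-10],0],
  [[0,-0.5,-20],0],
  [[0,0,-15],0],
  [[0,0,-6],0],
  [[0,0,0],0],
  [[0,0,0],0],
])

```text
clock: 6.4
ee_pos: [0.6229, 0.0146, 0.2036]
tool_rot: [-0.705, 0.705, -0.051, 0.051]
wrist_force: [-0.3, -0.4, -3.0]
width: 0.009
```

```bash
python3 st.py wrist:w5 ; python3 - <<'E'
import cv2
im=cv2.imread('pics/w5.png')
cv2.imwrite('pics/w5_c2.png',cv2.resize(im[110:290,210:370],None,fx=3.3,fy=3.3,interpolation=cv2.INTER_CUBIC))
E
```

```text
6.4 [0.6229 0.0146 0.2036] yaw -0.1437 w 0.009008066754685443 F [-0.3174 -0.399  -3.0415] [ 0.0071 -0.111   0.0499] [ 0.0004 -1.     -0.0001]
```

View pics/w5_c2.png

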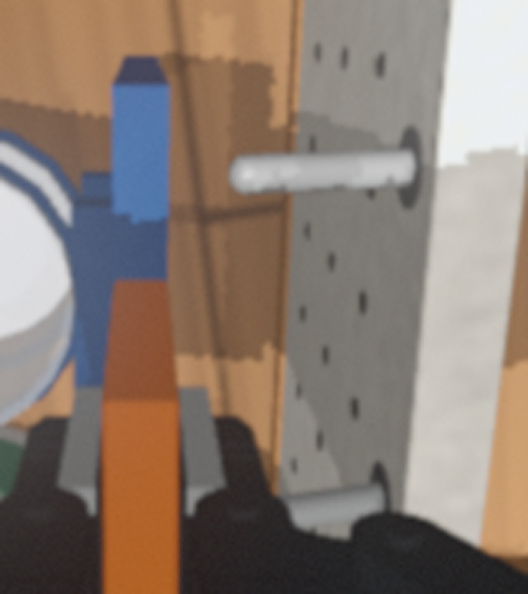

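```bash
cat > f5.py <<'E'
from h import *
import pickle
s=pickle.load(open('w5.pkl','rb')); c=cam('wrist',s)
W=lambda x,y:np.array([210+x/3.3-.4,110+y/3.3-.4])
h=lambda *a:np.array(a)*1e-3
pts=[(h(0,40,155),W(412,167)),(h(-40,40,165),W(231,175)),(h(0,-40,155),W(380,492))]
lines=[(0,[W(449,5),W(434,200),W(418,400)]),(18,[W(510,300),W(483,540)])]
def f(p):
    r=[]
    for P,uv in pts: r+=list(proj(c,place(p,P))[0]-uv)
    for x,us in lines:
        a,b=proj(c,place(p,[h(x,100,172),h(x,-100,172)])); n=np.array([-(b-a)[1],(b-a)[0]]);n/=np.linalg.norm(n)
        r+=[float(n@(u-a)) for u in us]
    return np.array(r)
p=least_squares(f,[.68,.006,-.144]).x; print('rack',p); print(f(p))
u=s['ee_pos'][2]-.1506
o=[(c,h(50,60,135),W(113,84)),(c,h(60,60,135),W(170,84)),(c,h(50,25,190),W(103,402)),(c,h(60,25,190),W(180,402)),(c,h(50,25,135),W(113,280)),(c,h(60,25,135),W(167,280))]
H,r=fit(o,[.56,.02,-.14],u); print('holder',H,'u',u); print(r)
d=H[:2]-p[:2];a=p[2];print('holder in rack',np.cos(a)*d[0]+np.sin(a)*d[1],-np.sin(a)*d[0]+np.cos(a)*d[1],H[2]-a)
E
python3 f5.py
```

```text
rack [ 0.6816  0.0063 -0.1422]
[-0.5559 -0.5591 -0.6225 -0.5152  0.8428  1.3604  0.6406 -0.1821 -0.8401
  0.6282  0.1188]
holder [ 0.5694  0.022  -0.1488] u 0.052950591935623986
[[-0.0984  0.4002]
 [ 0.0615  0.4869]
 [-0.4955 -0.1031]
 [ 0.2984 -0.0121]
 [ 0.1161 -0.4314]
 [ 0.1576 -0.3619]]
holder in rack -0.11332677391254012 -0.00033690244931192277 -0.006573698634193131
```

>>> send_rows([
  [[5,-0.7,-0.5],0],
  [[5,-0.7,-0.5],0],
  [[3,-0.5,0],0],
  [[5,-0.7,-1.3],0],
  [[5,-0.7,-1.4],0],
  [[5,-0.7,-1.3],0],
  [[0,0,0],0],
  [[0,0,0],0],
])

```text
clock: 7.25
ee_pos: [0.6506, 0.0104, 0.1981]
tool_rot: [-0.705, 0.705, -0.051, 0.051]
wrist_force: [0.9, 0.4, -4.7]
width: 0.0088
```

```bash
python3 st.py wrist:w6 scene:s6; python3 - <<'E'
import cv2
im=cv2.imread('pics/w6.png')
cv2.imwrite('pics/w6_c2.png',cv2.resize(im[110:290,210:370],None,fx=3.3,fy=3.3,interpolation=cv2.INTER_CUBIC))
im=cv2.imread('pics/s6.png')
cv2.imwrite('pics/s6_c2.png',cv2.resize(im[140:260,230:370],None,fx=5,fy=5,interpolation=cv2.INTER_CUBIC))
E
```

```text
7.25 [0.6506 0.0104 0.1981] yaw -0.1441 w 0.008758265552565583 F [ 0.8642  0.3916 -4.7347] [-0.0245 -0.0359 -0.0372] [-0.0005 -1.     -0.0002]
```

View pics/w6_c2.png

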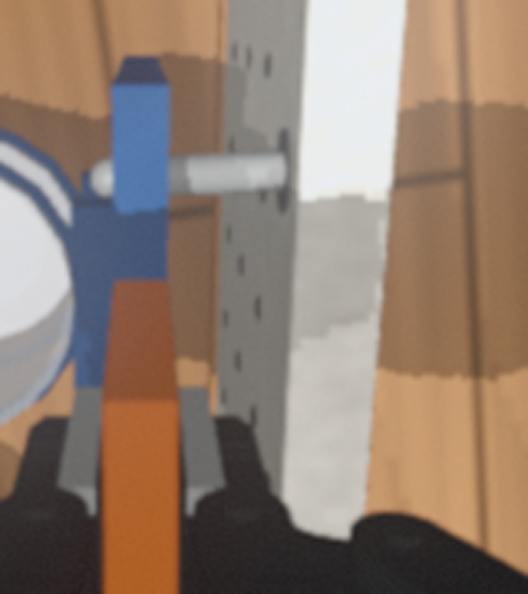

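View pics/s6_c2.png

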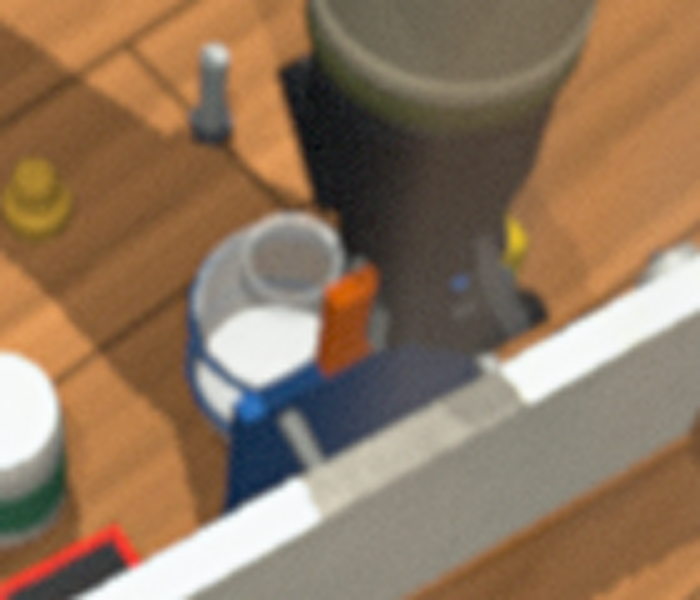

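>>> send_rows([
  [[5,-0.7,-1.3],0],
  [[5,-0.7,-1.3],0],
  [[5,-0.7,-1.3],0],
  [[5,-0.7,-1.4],0],
  [[3,-0.4,-0.8],0],
  [[0,0,0],0],
  [[0,0,0],0],
])

```text
clock: 8.05
ee_pos: [0.6735, 0.0072, 0.192]
tool_rot: [-0.705, 0.705, -0.051, 0.051]
wrist_force: [0.6, 0.7, -2.5]
width: 0.0088
```

```bash
python3 st.py wrist:w7; python3 - <<'E'
import cv2
im=cv2.imread('pics/w7.png')
cv2.imwrite('pics/w7_c2.png',cv2.resize(im[110:290,210:370],None,fx=3.3,fy=3.3,interpolation=cv2.INTER_CUBIC))
E
```

```text
8.05 [0.6735 0.0072 0.192 ] yaw -0.1441 w 0.008757736708445197 F [ 0.5665  0.6969 -2.4936] [-0.0375 -0.0711  0.0075] [-0.0004 -1.     -0.0002]
```

View pics/w7_c2.png

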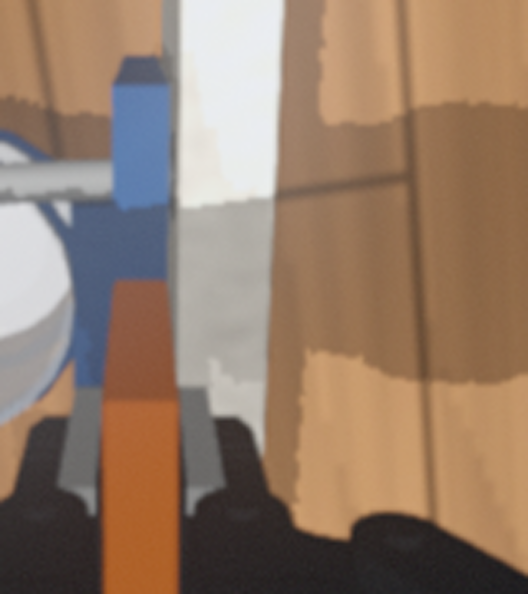

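>>> send_rows([
  [[1.5,-0.2,-0.4],0],
  [[1.5,-0.2,-0.4],0],
  [[0,0,0],0],
  [[0,0,0],0],
])

```text
clock: 8.5
ee_pos: [0.6755, 0.0071, 0.1912]
tool_rot: [0.705, -0.705, 0.052, -0.05]
wrist_force: [-5.4, 1.0, -0.9]
width: 0.0091
```

```bash
python3 st.py
```

```text
8.5 [0.6755 0.0071 0.1912] yaw -0.1442 w 0.009065615137001971 F [-5.4325  1.0049 -0.8715] [ 0.154   1.209  -0.2088] [-0.0025 -1.      0.0001]
```

>>> send_rows([
  [[0.8,-0.1,-0.6],0],
  [[0,0,-0.6],0],
  [[0,0,0],0],
  [[0,0,0],0],
])

```text
clock: 8.9
ee_pos: [0.6755, 0.0071, 0.1898]
tool_rot: [0.705, -0.705, 0.052, -0.05]
wrist_force: [-7.0, 1.5, 0.1]
width: 0.0086
```

```bash
python3 st.py
```

```text
8.9 [0.6755 0.0071 0.1898] yaw -0.1441 w 0.0085514306532043 F [-7.046   1.5045  0.0974] [ 0.2017  1.7171 -0.1791] [-0.0039 -1.      0.0001]
```

>>> send_rows([
  [[0,0,0],0],
  [[0,0,0],0],
  [[0,0,0],0],
  [[0,0,0],0],
  [[0,0,0],0],
  [[0,0,0],0],
], claw=0.2)

```text
clock: 9.5
ee_pos: [0.6776, 0.0068, 0.1903]
tool_rot: [-0.705, 0.705, -0.051, 0.051]
wrist_force: [0.6, -0.4, 0.3]
width: 0.0511
```

```bash
python3 st.py wrist:w8; python3 - <<'E'
import cv2
im=cv2.imread('pics/w8.png')
cv2.imwrite('pics/w8_c2.png',cv2.resize(im[110:290,210:370],None,fx=3.3,fy=3.3,interpolation=cv2.INTER_CUBIC))
E
```

```text
9.5 [0.6776 0.0068 0.1903] yaw -0.144 w 0.051086688796269805 F [ 0.5836 -0.4229  0.3403] [-0.041   0.0489  0.0199] [ 0.0003 -1.      0.    ]
```

View pics/w8_c2.png

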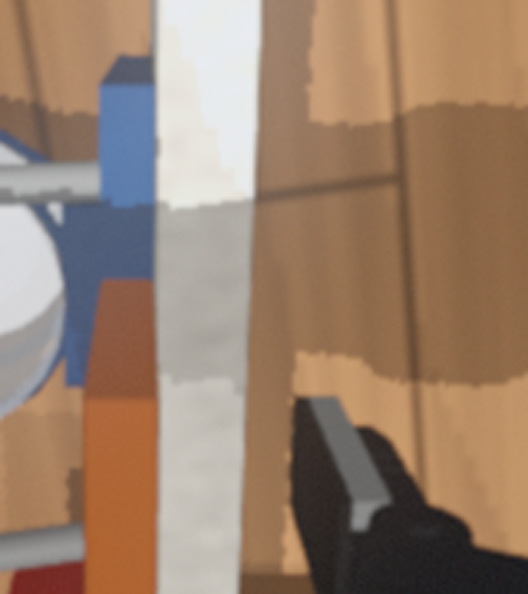

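>>> send_rows([
  [[0,0,20],0],
  [[0,0,35],0],
  [[0,0,35],0],
  [[-10,4,0],0],
  [[-28,11,0],0],
  [[-30,12,0],0],
  [[-30,12,0],0],
  [[-30,12,-5],0],
  [[-30,12,-15],0],
  [[-30,12,-20],0],
  [[-26,11,-20],0],
  [[-10,4,-10],0],
  [[0,0,0],0],
  [[0,0,0],0],
], claw=0)

```text
clock: 10.95
ee_pos: [0.4541, 0.0968, 0.2105]
tool_rot: [-0.705, 0.705, -0.051, 0.051]
wrist_force: [0.0, 0.7, 0.5]
width: 0.043
```

```bash
python3 st.py wrist:w9 top:t9 scene:s9; python3 - <<'E'
import cv2
im=cv2.imread('pics/t9.png')
cv2.imwrite('pics/t9_c2.png',cv2.resize(im[100:240,170:340],None,fx=4.2,fy=4.2,interpolation=cv2.INTER_CUBIC))
E
```

```text
10.95 [0.4541 0.0968 0.2105] yaw -0.1438 w 0.04296477233481333 F [0.0359 0.7438 0.4659] [ 0.0001 -0.0094  0.046 ] [ 0.0007 -1.      0.    ]
```

View pics/w9_c.png

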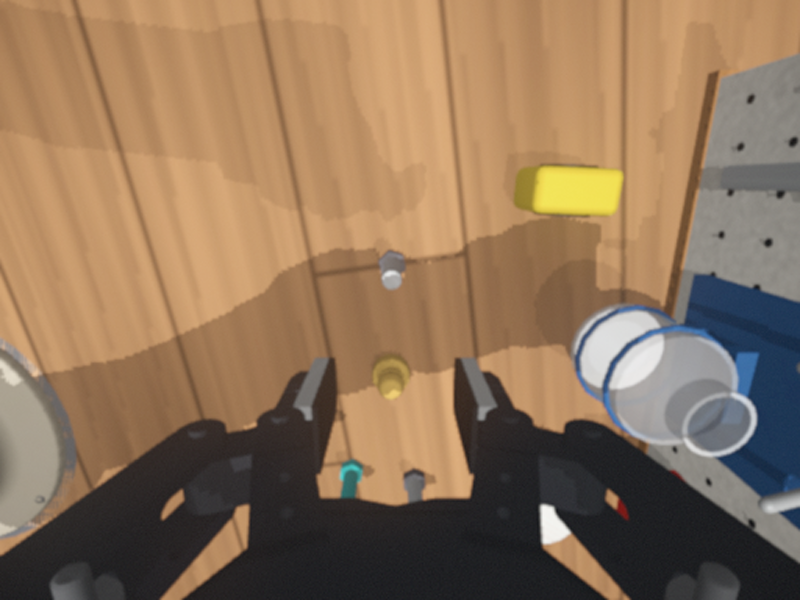

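View pics/s9_c.png

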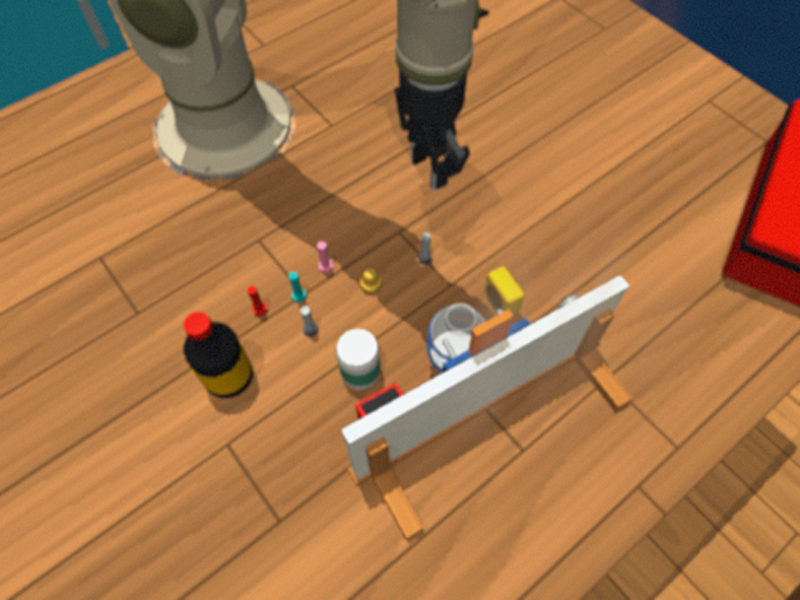

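View pics/t9_c2.png

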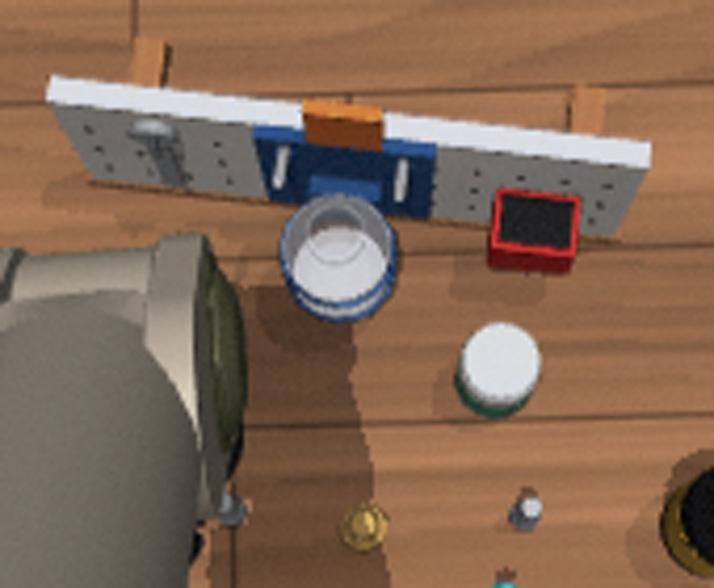

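```bash
python3 - <<'E'
from h import *
import pickle
im=cv2.imread('pics/w9.png')
cv2.imwrite('pics/w9_c2.png',cv2.resize(im[150:200,225:280],None,fx=10,fy=10,interpolation=cv2.INTER_CUBIC))
s=pickle.load(open('w9.pkl','rb')); c=cam('wrist',s)
k=1.5625
print(onz(c,(392/k-.3,280/k-.3),.064),'mouth',onz(c,(720/k,424/k),.152))
t=cam('top'); T=lambda x,y:(170+x/4.2-.4,100+y/4.2-.4)
print('mouth top',onz(t,T(336,235),.152), 'boltR',onz(t,T(529,506),.064))
E
```

```text
[0.4542 0.1002 0.064 ] mouth [0.6219 0.0155 0.152 ]
mouth top [0.6167 0.0129 0.152 ] boltR [ 0.4428 -0.1141  0.064 ]
```

View pics/w9_c2.png

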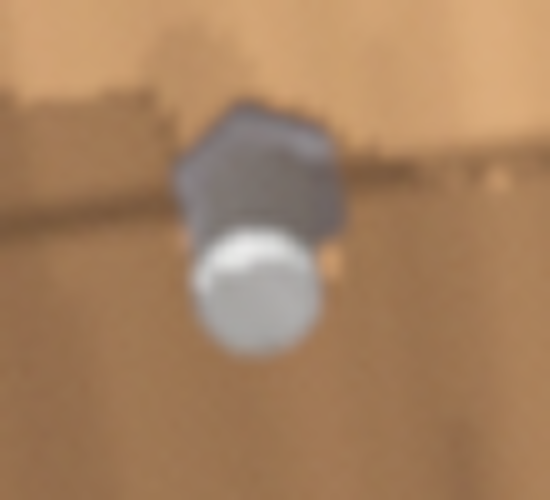

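>>> send_rows([
  [[0,3.5,-30],0],
  [[0,0,-45],0],
  [[0,0,-45],0],
  [[0,0,-35],0],
  [[0,0,-18],0],
  [[0,0,-6],0],
  [[0,0,0],0],
  [[0,0,0],0],
])

```text
clock: 11.9
ee_pos: [0.4542, 0.1003, 0.032]
tool_rot: [0.705, -0.705, 0.051, -0.051]
wrist_force: [0.1, -0.0, 0.5]
width: 0.0426
```

```bash
python3 st.py wrist:w10
```

```text
11.9 [0.4542 0.1003 0.032 ] yaw -0.1444 w 0.0426455307076066 F [ 0.1421 -0.0254  0.5231] [ 0.0599  0.0184 -0.0226] [ 0.0012 -1.      0.0004]
```

View pics/w10_c.png

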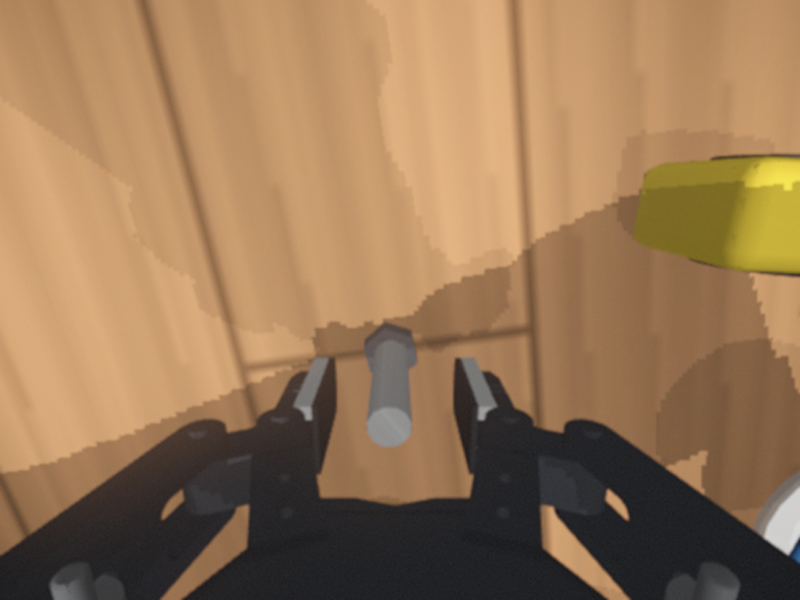

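>>> send_rows([
  [[0,0,0],0],
  [[0,0,0],0],
  [[0,0,0],0],
  [[0,0,0],0],
  [[0,0,0],0],
  [[0,0,0],0],
  [[0,0,0],0],
], claw=-1, squeeze=50)

```text
clock: 12.65
ee_pos: [0.4538, 0.1006, 0.0319]
tool_rot: [0.706, -0.705, 0.05, -0.051]
wrist_force: [-0.6, -0.2, 8.9]
width: 0.0128
```

>>> send_rows([
  [[0,0,10],0],
  [[0,0,30],0],
  [[0,0,45],0],
  [[0,0,45],0],
  [[0,0,40],0],
  [[0,0,15],0],
  [[0,0,0],0],
])

```text
clock: 13.35
ee_pos: [0.4541, 0.1008, 0.2189]
tool_rot: [0.706, -0.704, 0.049, -0.052]
wrist_force: [-0.1, -0.4, -1.4]
width: 0.0122
```

```bash
python3 st.py wrist:w11
```

```text
13.35 [0.4541 0.1008 0.2189] yaw -0.1434 w 0.012223584007748095 F [-0.077  -0.3769 -1.4039] [ 0.035  -0.0167  0.0116] [ 0.0037 -1.      0.0031]
```

View pics/w11_c.png

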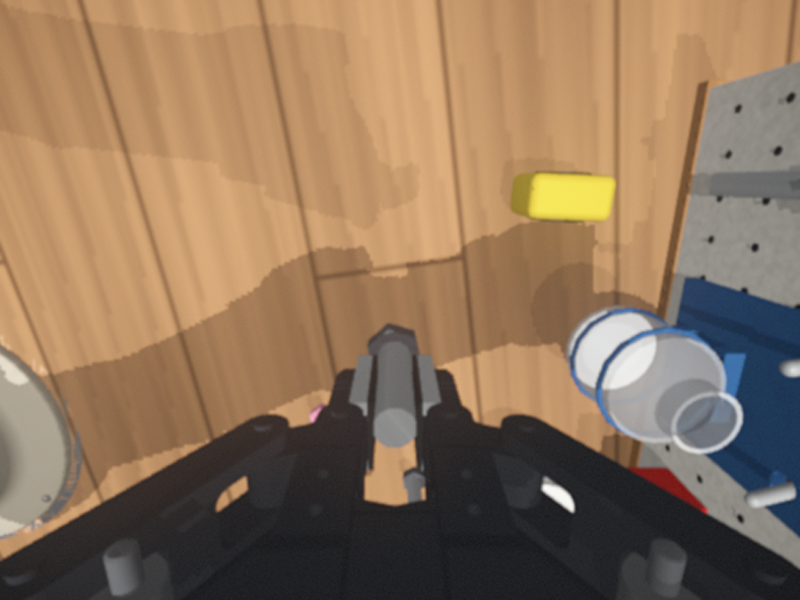

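>>> send_rows([
  [[10,-5,0],0],
  [[22,-11,0],0],
  [[26,-13,0],0],
  [[26,-13,0],0],
  [[26,-14,0],0],
  [[26,-14,0],0],
  [[22,-11,0],0],
  [[10,-5,0],0],
  [[0,0,0],0],
  [[0,0,0],0],
])

```text
clock: 14.4
ee_pos: [0.6203, 0.0145, 0.2151]
tool_rot: [-0.705, 0.705, -0.052, 0.05]
wrist_force: [-0.6, 0.4, -0.8]
width: 0.0124
```

```bash
python3 st.py wrist:w12 scene:s12; python3 - <<'E'
import cv2
im=cv2.imread('pics/w12.png')
cv2.imwrite('pics/w12_c2.png',cv2.resize(im[150:310,180:330],None,fx=3.7,fy=3.7,interpolation=cv2.INTER_CUBIC))
im=cv2.imread('pics/s12.png')
cv2.imwrite('pics/s12_c2.png',cv2.resize(im[140:260,230:370],None,fx=5,fy=5,interpolation=cv2.INTER_CUBIC))
E
```

```text
14.4 [0.6203 0.0145 0.2151] yaw -0.1442 w 0.012351859241021121 F [-0.5659  0.4127 -0.7633] [ 0.0067 -0.0037  0.0164] [-0.0024 -1.     -0.0003]
```

View pics/w12_c2.png

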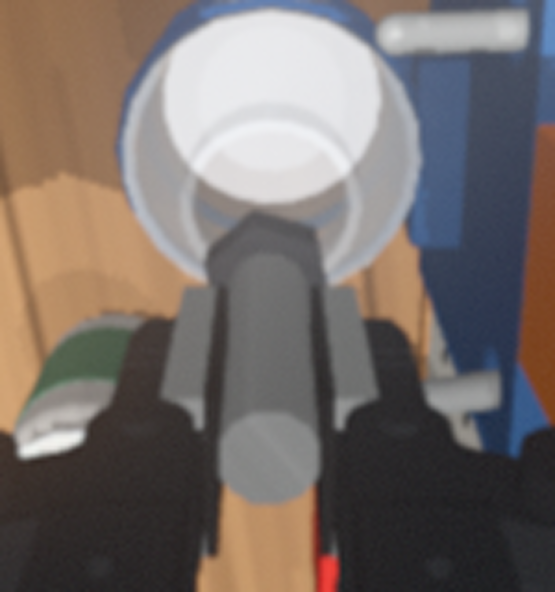

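View pics/s12_c2.png

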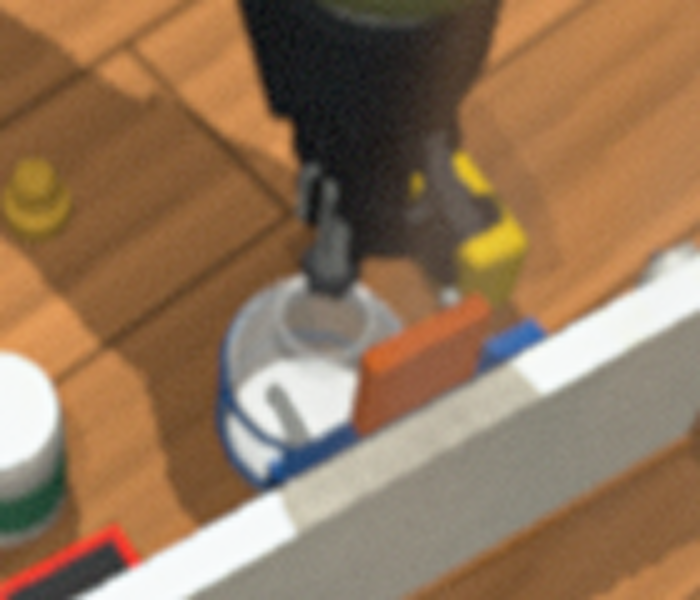

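```bash
python3 - <<'E'
from h import *
import pickle
s=pickle.load(open('w12.pkl','rb')); c=cam('wrist',s)
W=lambda x,y:(180+x/3.7-.4,150+y/3.7-.4)
for r,z in[(20,'out')]:
  th=np.linspace(0,2*np.pi,60)
  def f(p):
    P=np.c_[p[0]+.02*np.cos(th),p[1]+.02*np.sin(th),.152+0*th]
    q=proj(c,P); m=[q[:,0].min(),q[:,0].max(),q[:,1].min()]
    return np.array(m)-[W(182,0)[0],W(362,0)[0],W(0,120)[1]]
  q=least_squares(f,[.62,.015]); print(q.x,f(q.x))
u=s['ee_pos'][2]-.032
print('head axis at underside? visible hex centre', onz(c,W(266,265),u+.009),u, 'tip',onz(c,W(270,457),u+.064), s['ee_pos'])
E
```

```text
[0.6221 0.0145] [-0.5928  0.5923  0.0304]
head axis at underside? visible hex centre [0.6214 0.018  0.1921] 0.18312238830794883 tip [0.6216 0.0142 0.2471] [0.6203 0.0145 0.2151]
```

>>> send_rows([
  [[1.3,0,-10],0],
  [[0,0,-18],0],
  [[0,0,-15],0],
  [[0,0,-10],0],
  [[0,0,-3],0],
  [[0,0,0],0],
  [[0,0,0],0],
])

```text
clock: 15.2
ee_pos: [0.6228, 0.0143, 0.1604]
tool_rot: [-0.705, 0.705, -0.051, 0.051]
wrist_force: [-1.1, 0.3, -0.5]
width: 0.0127
```

```bash
python3 st.py wrist:w13;  python3 - <<'E'
import cv2
im=cv2.imread('pics/w13.png')
cv2.imwrite('pics/w13_c2.png',cv2.resize(im[150:310,180:330],None,fx=3.7,fy=3.7,interpolation=cv2.INTER_CUBIC))
E
```

```text
15.2 [0.6228 0.0143 0.1604] yaw -0.144 w 0.012661800026285669 F [-1.0619  0.2646 -0.4766] [ 0.0294  0.1135 -0.0196] [ 0.0001 -1.     -0.    ]
```

View pics/w13_c2.png

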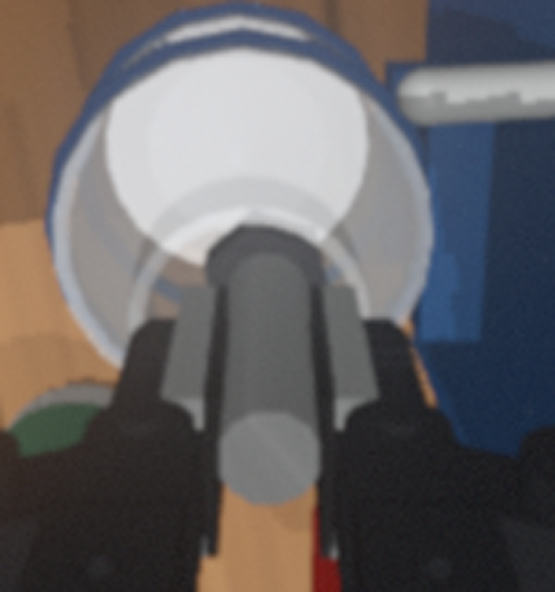

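>>> send_rows([
  [[-1.5,0,0],0],
  [[0,0,0],0],
  [[0,0,0],0],
])

```text
clock: 15.55
ee_pos: [0.6214, 0.0144, 0.1605]
tool_rot: [0.705, -0.705, 0.051, -0.051]
wrist_force: [-1.2, 0.1, -0.4]
width: 0.0126
```

>>> send_rows([
  [[0,0,0],0],
  [[0,0,0],0],
  [[0,0,0],0],
  [[0,0,0],0],
  [[0,0,0],0],
  [[0,0,0],0],
], claw=-0.2)

```text
clock: 16.15
ee_pos: [0.6213, 0.0143, 0.1603]
tool_rot: [-0.705, 0.705, -0.051, 0.051]
wrist_force: [-2.8, 1.3, 2.9]
width: 0.0341
```

```bash
python3 st.py wrist:w14;  python3 - <<'E'
import cv2
im=cv2.imread('pics/w14.png')
cv2.imwrite('pics/w14_c2.png',cv2.resize(im[150:310,180:330],None,fx=3.7,fy=3.7,interpolation=cv2.INTER_CUBIC))
E
```

```text
16.15 [0.6213 0.0143 0.1603] yaw -0.144 w 0.03407115706180995 F [-2.8496  1.33    2.8503] [ 0.0207  0.2892 -0.0106] [ 0.0002 -1.      0.    ]
```

View pics/w14_c2.png

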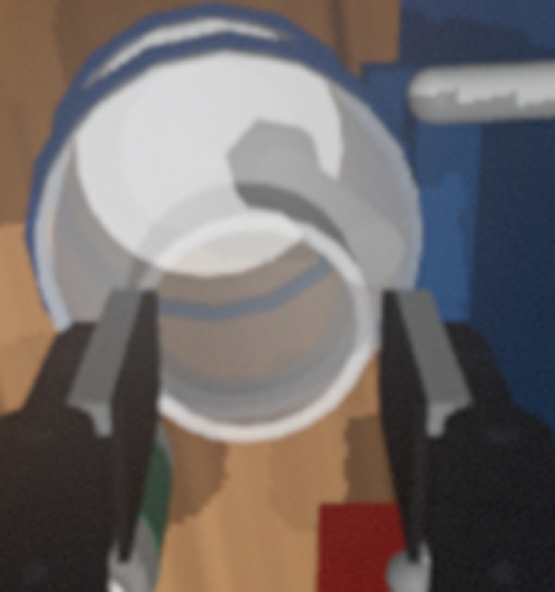

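>>> send_rows([
  [[0,0,10],0],
  [[0,0,25],0],
  [[0,0,35],0],
  [[-5,0,30],0],
  [[-25,-10,0],0.1],
  [[-25,-18,0],0.14],
  [[-25,-20,0],0.14],
  [[-25,-20,0],0.14],
  [[-25,-20,-5],0.14],
  [[-25,-18,-10],0.14],
  [[-15,-12,-15],0.14],
  [[-5,-4,-15],0.14],
  [[0,0,-10],0.14],
  [[0,0,0],0.14],
  [[0,0,0],0.14],
  [[0,0,0],0.06],
  [[0,0,0],0],
  [[0,0,0],0],
], claw=0)

```text
clock: 18.0
ee_pos: [0.4466, -0.108, 0.2056]
tool_rot: [-0.537, 0.538, 0.459, -0.459]
wrist_force: [0.3, 0.4, 1.4]
width: 0.0427
```

```bash
python3 st.py wrist:w15 top:t15 scene:s15; python3 - <<'E'
import cv2
im=cv2.imread('pics/t15.png')
cv2.imwrite('pics/t15_c2.png',cv2.resize(im[100:240,170:340],None,fx=4.2,fy=4.2,interpolation=cv2.INTER_CUBIC))
im=cv2.imread('pics/s15.png')
cv2.imwrite('pics/s15_c2.png',cv2.resize(im[140:270,180:370],None,fx=4,fy=4,interpolation=cv2.INTER_CUBIC))
E
```

```text
18.0 [ 0.4466 -0.108   0.2056] yaw 1.4135 w 0.04269767790319626 F [0.3068 0.3576 1.4451] [-0.0119  0.0026 -0.0244] [-0.0001 -1.     -0.0011]
```

View pics/w15_c.png

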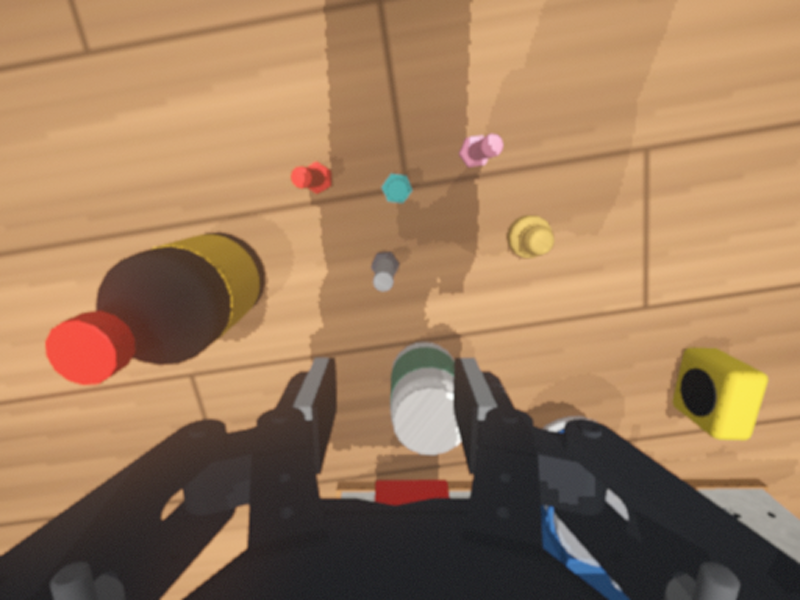

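View pics/s15_c2.png

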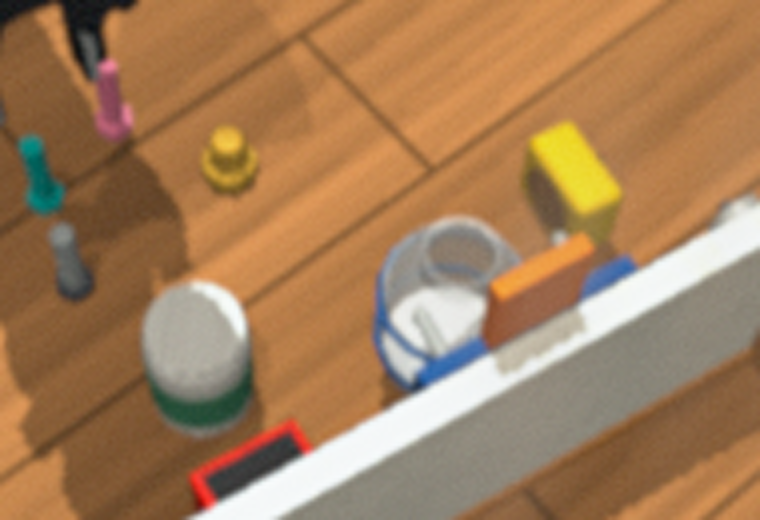

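View pics/t15_c2.png

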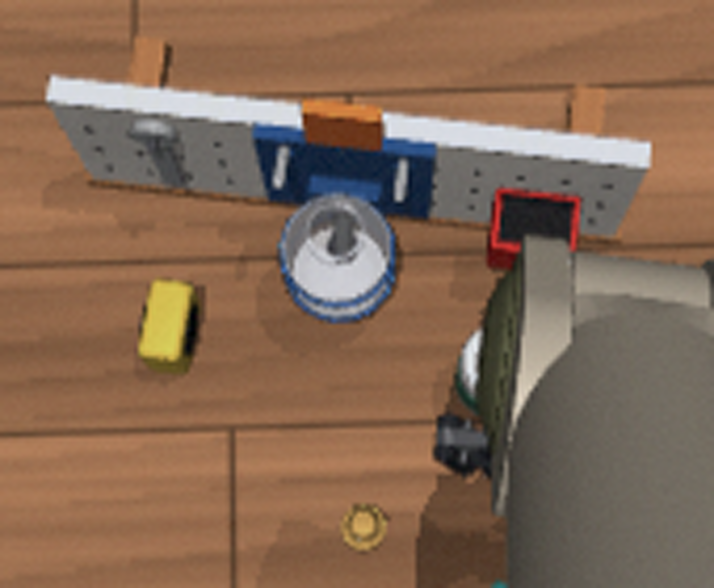

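```bash
python3 - <<'E'
from h import *
import pickle
im=cv2.imread('pics/w15.png')
cv2.imwrite('pics/w15_c2.png',cv2.resize(im[100:200,180:300],None,fx=5.5,fy=5.5,interpolation=cv2.INTER_CUBIC))
s=pickle.load(open('w15.pkl','rb')); c=cam('wrist',s)
k=1.5625
print(onz(c,(384/k-.3,281/k-.3),.064),s['ee_pos'])
E
```

```text
[ 0.4436 -0.1147  0.064 ] [ 0.4466 -0.108   0.2056]
```

View pics/w15_c2.png

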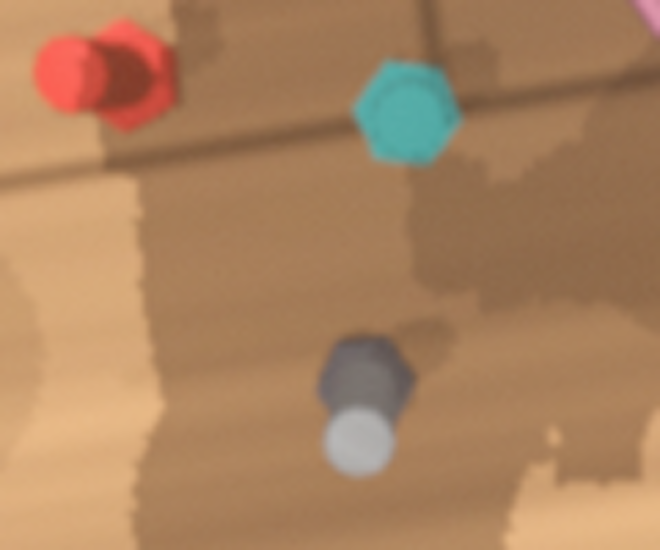

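>>> send_rows([
  [[-3,-6.7,-25],0],
  [[0,0,-45],0],
  [[0,0,-45],0],
  [[0,0,-35],0],
  [[0,0,-18],0],
  [[0,0,-5.5],0],
  [[0,0,0],0],
  [[0,0,0],0],
])

```text
clock: 18.95
ee_pos: [0.4437, -0.1145, 0.0325]
tool_rot: [-0.537, 0.538, 0.46, -0.46]
wrist_force: [-0.6, 0.0, 0.4]
width: 0.0429
```

```bash
python3 st.py wrist:w16
```

```text
18.95 [ 0.4437 -0.1145  0.0325] yaw 1.4158 w 0.04286925497722523 F [-0.6434  0.0242  0.3725] [-0.0018 -0.045   0.0299] [-0.0001 -1.     -0.0012]
```

View pics/w16_c.png

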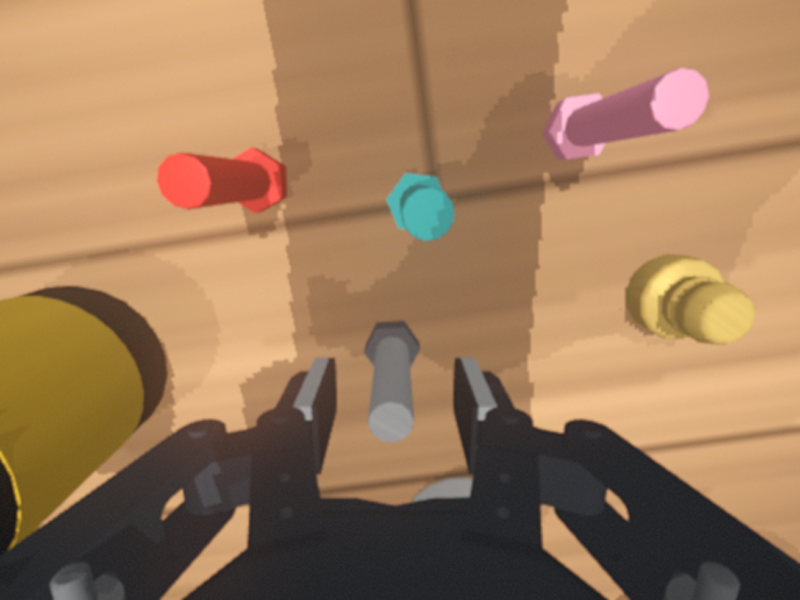

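Centred on the grey bolt; close and lift.

>>> send_rows([
  [[0,0,0],0],
  [[0,0,0],0],
  [[0,0,0],0],
  [[0,0,0],0],
  [[0,0,0],0],
  [[0,0,0],0],
  [[0,0,0],0],
], claw=-1, squeeze=50)

```text
clock: 19.7
ee_pos: [0.4438, -0.1145, 0.0325]
tool_rot: [-0.537, 0.538, 0.46, -0.459]
wrist_force: [-0.5, 0.7, 8.9]
width: 0.0126
```

>>> send_rows([
  [[0,0,10],0],
  [[0,0,30],0],
  [[0,0,45],0],
  [[0,0,45],0],
  [[0,0,45],0],
  [[0,0,20],0],
  [[0,0,0],0],
  [[0,0,0],0],
])

```text
clock: 20.5
ee_pos: [0.4429, -0.1143, 0.2271]
tool_rot: [-0.537, 0.537, 0.46, -0.46]
wrist_force: [-1.3, -0.2, -0.5]
width: 0.0126
```

```bash
python3 st.py wrist:w17
```

```text
20.5 [ 0.4429 -0.1143  0.2271] yaw 1.4161 w 0.012614785877949872 F [-1.3005 -0.1819 -0.5183] [ 0.0083 -0.0171 -0.0495] [ 0.0002 -1.     -0.0011]
```

View pics/w17_c.png

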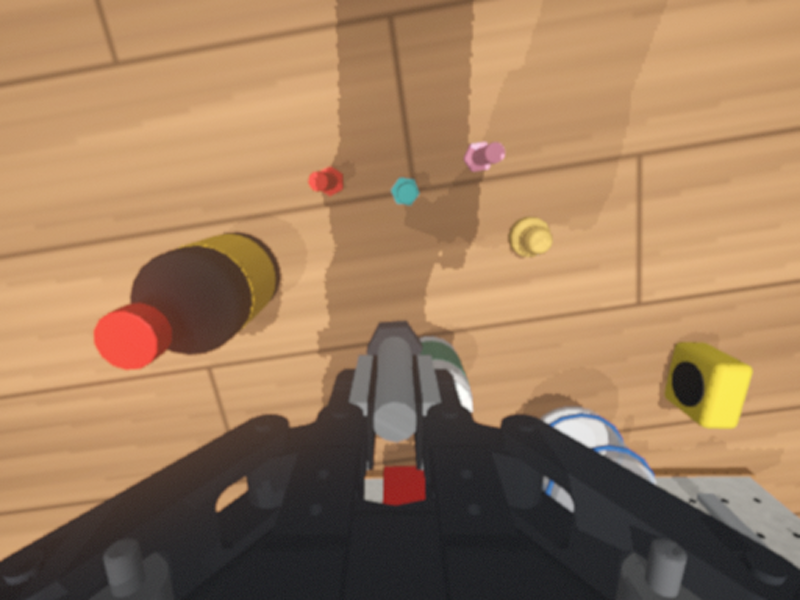

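>>> send_rows([
  [[8,6,0],0],
  [[22,16,0],0],
  [[26,19,0],0],
  [[28,20,0],0],
  [[28,20,0],0],
  [[28,20,0],0],
  [[22,16,0],0],
  [[12,9,0],0],
  [[5,3,0],0],
  [[0,0,0],0],
  [[0,0,0],0],
])

```text
clock: 21.65
ee_pos: [0.6212, 0.0135, 0.2263]
tool_rot: [0.538, -0.537, -0.459, 0.46]
wrist_force: [-0.3, 0.1, -1.1]
width: 0.0125
```

```bash
python3 st.py wrist:w18; python3 - <<'E'
import cv2
im=cv2.imread('pics/w18.png')
cv2.imwrite('pics/w18_c2.png',cv2.resize(im[130:290,180:330],None,fx=3.7,fy=3.7,interpolation=cv2.INTER_CUBIC))
E
```

```text
21.65 [0.6212 0.0135 0.2263] yaw 1.4148 w 0.01247137586969433 F [-0.2885  0.104  -1.1042] [-0.0355 -0.0091  0.021 ] [-0.0008 -1.      0.0012]
```

View pics/w18_c2.png

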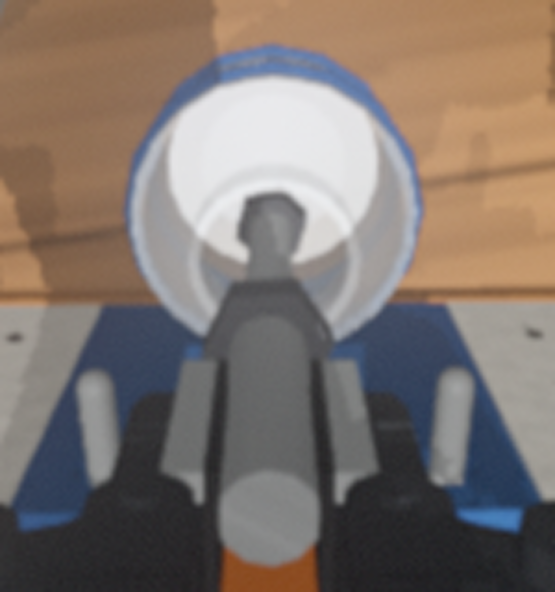

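>>> send_rows([
  [[0.8,1,-10],0],
  [[0,0,-18],0],
  [[0,0,-16],0],
  [[0,0,-11],0],
  [[0,0,-5],0],
  [[0,0,0],0],
  [[0,0,0],0],
])

```text
clock: 22.4
ee_pos: [0.6233, 0.0155, 0.1671]
tool_rot: [-0.537, 0.537, 0.46, -0.46]
wrist_force: [-0.9, 0.1, -0.3]
width: 0.0128
```

```bash
python3 st.py wrist:w19;  python3 - <<'E'
import cv2
im=cv2.imread('pics/w19.png')
cv2.imwrite('pics/w19_c2.png',cv2.resize(im[130:290,180:330],None,fx=3.7,fy=3.7,interpolation=cv2.INTER_CUBIC))
E
```

```text
22.4 [0.6233 0.0155 0.1671] yaw 1.4158 w 0.01281569696301975 F [-0.8952  0.055  -0.2628] [-0.0015  0.0043 -0.0022] [ 0.0001 -1.     -0.0006]
```

View pics/w19_c2.png

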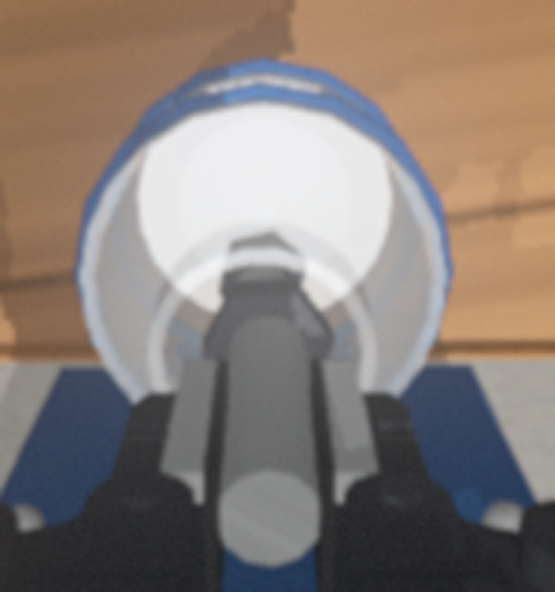

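>>> send_rows([
  [[-1,-0.5,0],0],
  [[0,0,0],0],
])

```text
clock: 22.65
ee_pos: [0.6221, 0.0151, 0.1672]
tool_rot: [-0.537, 0.537, 0.46, -0.46]
wrist_force: [-0.3, -0.3, -1.0]
width: 0.0125
```

>>> send_rows([
  [[0,0,0],0],
  [[0,0,0],0],
  [[0,0,0],0],
  [[0,0,0],0],
  [[0,0,0],0],
  [[0,0,0],0],
  [[0,0,0],0],
], claw=-0.2)

```text
clock: 23.35
ee_pos: [0.622, 0.0151, 0.1667]
tool_rot: [-0.537, 0.537, 0.46, -0.46]
wrist_force: [0.1, -0.5, 0.4]
width: 0.0342
```

```bash
python3 st.py wrist:w20;  python3 - <<'E'
import cv2
im=cv2.imread('pics/w20.png')
cv2.imwrite('pics/w20_c2.png',cv2.resize(im[130:290,180:330],None,fx=3.7,fy=3.7,interpolation=cv2.INTER_CUBIC))
E
```

```text
23.35 [0.622  0.0151 0.1667] yaw 1.4159 w 0.034220807335336785 F [ 0.1037 -0.4557  0.3982] [0.0081 0.0071 0.0055] [ 0. -1. -0.]
```

View pics/w20_c2.png

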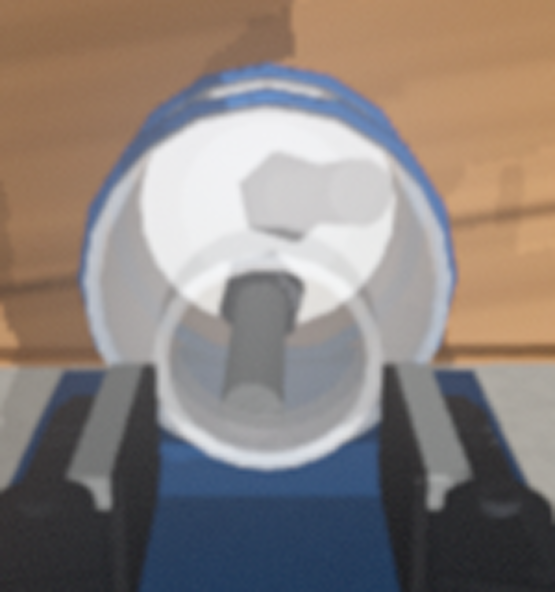

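Both bolts are in the jar, and no contact force remains. I'll retreat up and away, then check.

>>> send_rows([
  [[0,0,15],0],
  [[0,0,35],0],
  [[0,0,40],0],
  [[-10,0,40],0],
  [[-30,20,0],0],
  [[-30,30,0],0],
  [[-30,35,0],0],
  [[-20,35,0],0],
  [[-10,35,0],0],
  [[0,35,0],0],
  [[0,35,0],0],
  [[0,35,0],0],
  [[0,20,0],0],
  [[0,0,0],0],
  [[0,0,0],0],
  [[0,0,0],0],
])

```text
clock: 25.0
ee_pos: [0.4922, 0.2937, 0.2967]
tool_rot: [-0.537, 0.538, 0.459, -0.46]
wrist_force: [-0.7, -0.8, 0.6]
width: 0.0344
```

```bash
python3 st.py top:t21 scene:s21; python3 - <<'E'
import cv2
im=cv2.imread('pics/t21.png')
cv2.imwrite('pics/t21_c2.png',cv2.resize(im[100:265,170:370],None,fx=3.6,fy=3.6,interpolation=cv2.INTER_CUBIC))
im=cv2.imread('pics/s21.png')
cv2.imwrite('pics/s21_c2.png',cv2.resize(im[110:310,60:400],None,fx=2.3,fy=2.3,interpolation=cv2.INTER_CUBIC))
E
```

```text
25.0 [0.4922 0.2937 0.2967] yaw 1.4147 w 0.03435202129360769 F [-0.6737 -0.7948  0.6374] [-0.0045 -0.0212 -0.0019] [-0.0007 -1.     -0.0001]
```

View pics/t21_c2.png

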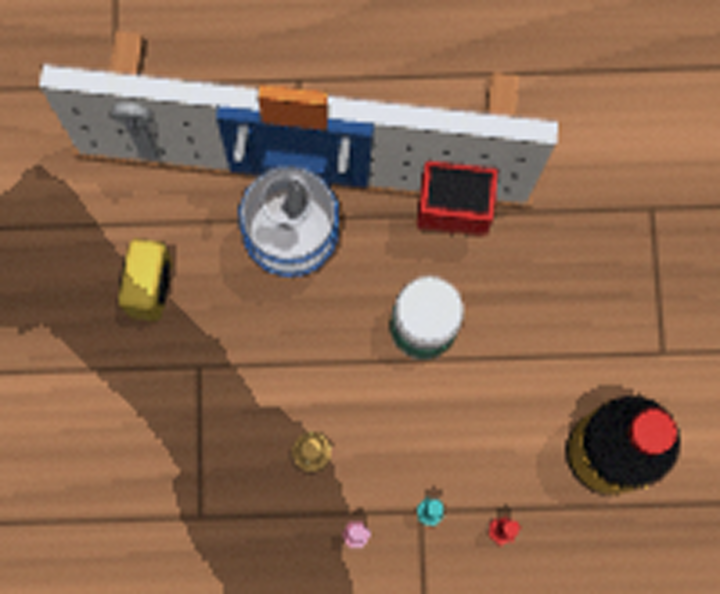

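View pics/s21_c2.png

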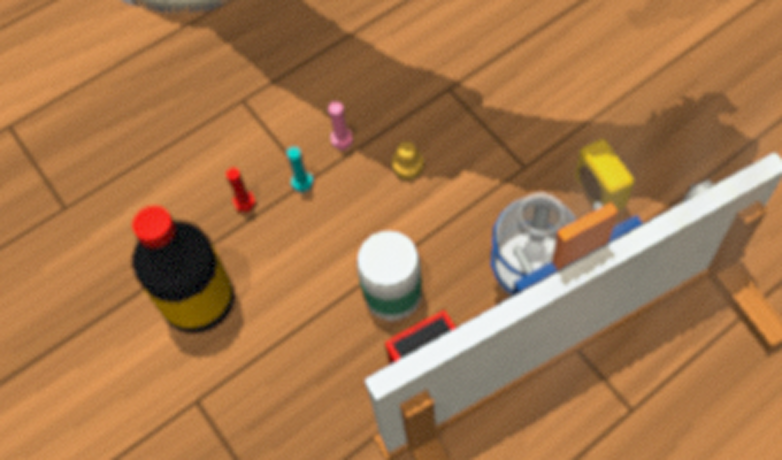

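```bash
python3 -c "
from bench import hand_in; print(hand_in())"
```

```text
the job is handed in; nothing more can be done
None
```

I hung the jar holder on both pins and let go of it. Then I dropped the two grey steel bolts through the neck one at a time, left (+y) bolt first, and handed the job in at about 25 s of the 72 s.

**Last checks:**
- The final top and scene pictures show both pins through the holes, the plate against the board with the holder hanging straight, and both bolts inside the jar.
- The tin, tape, fitting, oil bottle and coloured look-alikes looked unmoved; I compared them by eye, not by measurement.
- The arm stood clear of everything, and the wrist force read about 1 N, which is noise.

**Light contact on the first bolt:** when I opened the gripper over the jar it read about 3–4 N, probably a finger linkage brushing the orange tab. I turned the gripper 90° for the second bolt and read no contact. The top pictures before and after the first drop show the holder in the same place.

**Measurement mismatch:** the top camera put the jar mouth about 5 mm nearer the robot than the wrist camera did. I used the wrist camera's value, which agreed with the board's position, and both bolts went in cleanly.

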